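# Find the full coin tin by its weight and hold it up

### The job

One of the three identical closed coin tins is full and due for the bank: heft them one at a time, the left one first (the robot's left), then the middle one, then the right one, lifting each clear of the bench, and finish while holding the heaviest still and upright in the gripper, its underside at least 12 cm above the bench, so that I can take it. Set the other two down gently so that they end standing upright on the bench, let go of; tip or drop none, and leave everything else on the bench where it is and the key cabinet closed.

Things in the scene. Friction and masses are not known exactly. Their poses are not given: they have to be found in the camera images.
- tin_left: The farthest to the left (largest y) of three identical closed coin tins: upright loose white cylinder, brass fixed lid, 56 mm diameter (58 at the lid, from 58 mm up), 75 mm high; firm grips do no harm. Origin: centre of underside, z up. Weight by hidden coins (2 to 3 mm play): the full tin 0.50 to 0.65 kg, the others 0.18 to 0.35 kg each; which is full changes each start.
- tin_middle: The middle of three identical closed coin tins: upright loose white cylinder, brass fixed lid, 56 mm diameter (58 at the lid, from 58 mm up), 75 mm high; firm grips do no harm. Origin: centre of underside, z up. Weight by hidden coins (2 to 3 mm play): the full tin 0.50 to 0.65 kg, the others 0.18 to 0.35 kg each; which is full changes each start.
- tin_right: The farthest to the right (smallest y) of three identical closed coin tins: upright loose white cylinder, brass fixed lid, 56 mm diameter (58 at the lid, from 58 mm up), 75 mm high; firm grips do no harm. Origin: centre of underside, z up. Weight by hidden coins (2 to 3 mm play): the full tin 0.50 to 0.65 kg, the others 0.18 to 0.35 kg each; which is full changes each start.
- table: The glossy black bench top, 1.2 x 1.4 m, fixed; its upper face is the work surface, z = 0.
- parcel_box: White plastic parcel box with lid, 166 x 226 x 90 mm high, loose. Origin: centre of its underside. Leave alone.
- glass_weight: Round green glass weight, 76 mm diameter, 48 mm high, loose. Origin: centre of its underside. Leave alone.
- shoe_horn: Red silicone shoe horn lying flat, about 232 mm long along its x (from -105 to +127 mm), 44 mm wide, 10 mm thick, loose. Origin: on its underside. Leave alone.
- train_car: Wooden model train car with blue roof, 112 mm long along its x, 46 mm wide, 56 mm high, loose. Origin: centre of its underside. Leave alone.
- shoe_brush: Wooden shoe brush with grey bristles, 150 x 52 x 40 mm, loose. Origin: centre of its underside. Leave alone.
- key_cabinet_door0 (a joint): Door hinge, in rad, of the fixed aluminium key cabinet (90 x 240 mm, ridged roof, about 270 mm high) at the back left of the bench, about 0.66 m ahead of the base and 0.4 m to the left: 0 closed, grows as it opens. Leave it closed.
Things that resemble listed ones, but are neither listed nor needed, are in the scene too. What is shaped like the tin_left but pink or red is not meant.

How it is judged:
By the outcome, as a careful person would: the job done as asked, in the order asked, and still so for the second after the job is handed in, while the arm keeps its last pose, push and grip.
It also fails if it takes over 64 s, if anything falls off the work surface, if the arm or the gripper's body presses on something with over 40 N, if the wrist force passes 120 N, or if a joint passes its speed limit or range.

### The arm

A 6-joint arm with a two-finger parallel gripper is mounted at the origin on the work surface. World frame = base frame: x ahead of the robot, y to its left, z up, the work surface at z = 0. Lengths are in m, angles in rad, forces in N, time in s.
With the tool pointing down it reaches from about 0.325 to 1 m from the base axis. Payload 5.1 kg.
Tool frame: the origin (TCP) lies midway between the tips of the shut fingers; the grasp point (between the pads) lies 19 mm behind it; x points along the fingers, y is the direction in which the jaws open and shut, and the axes are right-handed (so a half turn about x gives the same grasp; the last joint's range is limited). The gripper opens to 85 mm and grips with 20 to 120 N. Pads are 22 mm wide; open, the fingers measure 114 mm over their backs; the gripper's body (76 mm by 85 mm) begins 54 mm behind the grasp point. The pads swing forward as they close: fully open they stand 13 mm farther back than shut.
Start: joints at [-1.24, 0.124, 1.65, -0, 1.367, -0.083], TCP at [0.261, -0.595, 0.231] pointing down, gripper open.
Joint ranges: [-2.61, 2.61], [-1.02, 2.33], [0.03, 2.71], [-1.35, 4.49], [0.32, 2.68], [-2.91, 2.91]. Speed limits (rad/s): [2.57, 2.57, 3.14, 3.14, 3.14, 3.14].

### API

Orientations are given as a rotation vector (axis times angle).
In Python, from cell import bot, let_go, grab, kin, cams, order, read_time, read_q, read_joint_velocities, read_joint_torque, read_eef_pos, read_tcp_rot, read_force, read_moment, read_gripper_width gives the robot as it stands. Calls block until the motion is done:
- bot.move_pose(position, orientation): joint-space move of the TCP to a pose.
- bot.line_to(position, rate=0.15, attitude=None, f_stop=None): straight line of the TCP; attitude=None keeps the orientation; rate is the mean speed in m/s. With f_stop (N) it stops when the force on the tool has changed by that much, and returns True; else False.
- bot.move_joints(angles): joint-space move.
- let_go() and grab(squeeze=None): open the fingers fully, or close them until they stop; squeeze is the grip in N (None keeps the last).
- bot.hold(seconds).
- kin.inverse_kinematics(position, orientation): joint angles nearest the present ones, or None.
- cams.snapshot(name): name is "scene" or "top"; returns a dict with "image" (384x512x3 uint8, red, green, blue), "range_z" (384x512 float32, m along the optical axis (not along the pixel's ray), 0 where there is no reading), "vfov" (degrees; the focal length in pixels is half the picture's height over the tangent of half this angle, whatever the lens; pixels are square), "cx", "cy" (the principal point, pixels), "R" (3x3) and "t" (3): a world point X has camera coordinates R X + t. Camera axes: x right, y down, z forward; pixel columns grow to the right and rows downward; lengths in m; the calibration is good to about 2 mm. A picture is of the moment at which its call begins.
A pose or a line that the arm cannot do raises bot.PlanningError and nothing moves.
- order.job_done(): hands the job in, once; it reports no verdict.
Readings, each from a call of its own:
- read_time(): time.
- read_q(): joint angles.
- read_joint_velocities(): joint speeds.
- read_joint_torque(): joint torques, N m.
- read_eef_pos(): TCP position.
- read_tcp_rot(): TCP orientation.
- read_force(): force on the tool from outside, world axes, zero at the start.
- read_moment(): the same for the moment, N m.
- read_gripper_width(): finger opening in m.
Only numpy, scipy, OpenCV 4.12 (cv2) and the standard library are available. Lean on these libraries where they do the work, as an engineer would, in place of code of your own. Each camera call takes 0.05 s, during which the arm holds its last target.

## Working session

There is one attempt and no reset: what is moved stays moved. The work goes in short steps, each a Python script; the robot and the scene stay as the last script left them, time stands still between calls to the robot, and variables do not carry over. Pictures are saved under pics/ and viewed, and the job is handed in when it is done.

```bash
ls; mkdir -p pics
python3 - <<'E'
from cell import *
import cv2,numpy as np,pickle
d={}
for n in("scene","top"):
    s=cams.snapshot(n); d[n]=s
    cv2.imwrite(f"pics/{n}0.png",cv2.resize(s["image"][:,:,::-1],(800,600),interpolation=cv2.INTER_CUBIC))
    print(n,s["vfov"],s["cx"],s["cy"],s["R"].round(3).tolist(),s["t"])
pickle.dump(d,open("s0.pkl","wb"))
print(read_time(),read_tcp_rot(),read_gripper_width(),read_force())
E
```

```text
pics
scene 43.49079614916545 258.61094822249106 197.0370001797429 [[-0.032, 0.999, -0.009], [0.84, 0.022, -0.542], [-0.541, -0.025, -0.841]] [ 0.03066626 -0.44429641  1.93602348]
top 42.23994570089111 256.42915168249505 189.72494900464804 [[0.002, -1.0, -0.004], [-0.998, -0.001, -0.057], [0.057, 0.004, -0.998]] [-0.02178355  0.55327603  1.98192251]
0.1 [ 1.99396855  0.4205481  -1.9944485 ] 0.08536685955709017 [0.06657164 0.21129687 0.4485629 ]
```

View pics/scene0.png

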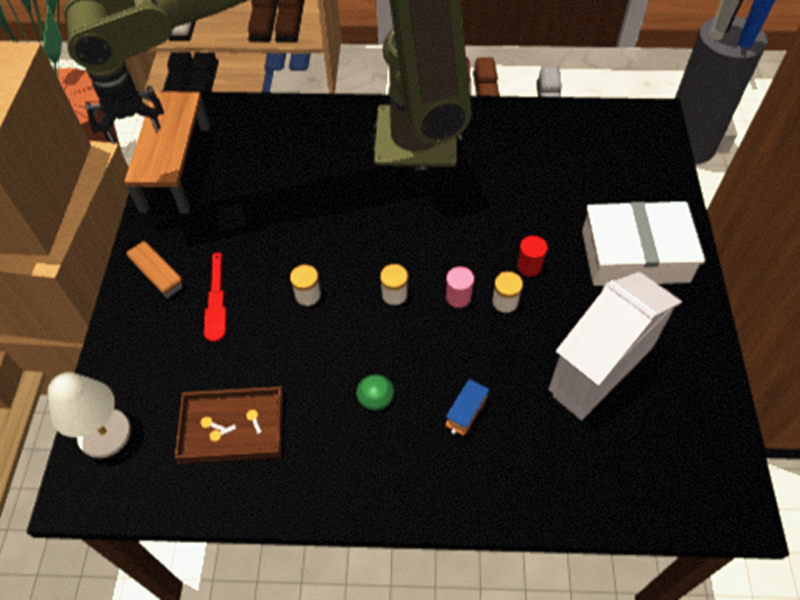

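View pics/top0.png

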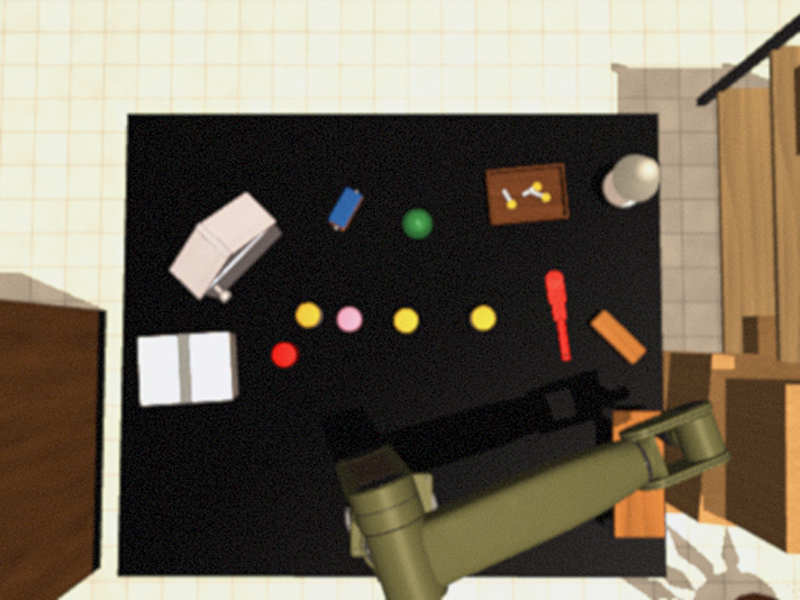

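The top view (800x600) shows the left tin at (308,315), middle at (406,320) and right at (484,318). The pink decoy is at (349,319) and the red one at (284,355). Next I'll compute their positions.

```bash
cat > h.py <<'E'
import numpy as np,cv2
def ray(s,u,v,z):
    f=s["image"].shape[0]/2/np.tan(np.radians(s["vfov"])/2)
    d=s["R"].T@np.array([(u-s["cx"])/f,(v-s["cy"])/f,1]); c=-s["R"].T@s["t"]
    return c+d*(z-c[2])/d[2]
def blobs(s,lo,hi,z=.075,mina=40):
    hsv=cv2.cvtColor(s["image"],cv2.COLOR_RGB2HSV)
    m=cv2.inRange(hsv,lo,hi)
    n,_,st,ce=cv2.connectedComponentsWithStats(m)
    return [(ce[i].round(1),int(st[i,4]),ray(s,*ce[i],z).round(4)) for i in range(1,n) if st[i,4]>mina]
E
python3 - <<'E'
import pickle
from h import *
d=pickle.load(open("s0.pkl","rb"))
for n in d:
    s=d[n];print(n)
    for nm,lo,hi in(("yel",(18,120,100),(32,255,255)),("red/pink",(140,60,100),(180,255,255)),("red",(0,180,100),(6,255,255))):
        for b in blobs(s,lo,hi): print(nm,*b)
s=d["top"];f=192/np.tan(np.radians(s["vfov"])/2)
for u,v in((197,202),(260,205),(310,204),(223,204)):
    z=np.median(s["range_z"][v-3:v+4,u-3:u+4]);p=s["R"].T@(np.array([(u-s["cx"])/f*z,(v-s["cy"])/f*z,z])-s["t"]);print(u,v,p)
E
```

```text
scene
yel [ 6.7 50.8] 119 [-0.1019 -1.0567  0.075 ]
yel [67.2 93.6] 48 [ 0.1308 -0.7503  0.075 ]
yel [ 29.1 172.2] 61 [ 0.4978 -0.7884  0.075 ]
yel [194.1 176.8] 216 [ 0.5026 -0.2295  0.075 ]
yel [251.6 176.5] 218 [ 0.4966 -0.0377  0.075 ]
yel [325.  181.5] 226 [0.5104 0.206  0.075 ]
red/pink [293.7 182.7] 387 [0.518  0.1023 0.075 ]
red [340.3 161.8] 325 [0.4281 0.261  0.075 ]
red [137.5 194.3] 534 [ 0.5771 -0.407   0.075 ]
top
yel [196.7 201.2] 215 [0.505  0.2115 0.075 ]
yel [308.9 203.1] 220 [ 0.4982 -0.2257  0.075 ]
yel [259.5 204.6] 211 [ 0.492  -0.0332  0.075 ]
red/pink [222.3 203.6] 166 [0.4955 0.1114 0.075 ]
red [357.3 197.5] 518 [ 0.5201 -0.4137  0.075 ]
red [181.6 226.5] 215 [0.4063 0.2694 0.075 ]
197 202 [0.50169178 0.21002044 0.07641267]
260 205 [ 0.49039043 -0.03523703  0.07576633]
310 204 [ 0.49456014 -0.22968181  0.07589312]
223 204 [0.49405763 0.10874479 0.07626664]
```

```bash
cat >> h.py <<'E'
from scipy.spatial.transform import Rotation as Ro
def att(deg):
    a=np.radians(deg); y=np.array([np.cos(a),np.sin(a),0]); x=np.array([0,0,-1.])
    return Ro.from_matrix(np.c_[x,y,np.cross(x,y)]).as_rotvec()
ZG=0.018
def fz(n=10):
    from cell import bot,read_force
    F=[]
    for _ in range(n): bot.hold(0.04); F.append(read_force())
    return np.mean(F,0).round(2),np.std(F,0).round(2)
def heft(x,y,deg):
    from cell import bot,grab,let_go,read_time,read_force,read_gripper_width,read_eef_pos
    bot.move_pose([x,y,0.16],att(deg)); print("above",read_time(),read_eef_pos().round(4))
    bot.hold(.3); f0=fz(8); print("empty",f0)
    hit=bot.line_to([x,y,ZG],rate=0.12,f_stop=8); print("hit",hit,read_eef_pos().round(4))
    if hit: return
    grab(80); print("w",read_gripper_width(),read_force().round(2))
    bot.line_to([x,y,0.06],rate=0.06); bot.line_to([x,y,0.16],rate=.12)
    bot.hold(.4); f1=fz(); print("loaded",f1,"dF",f1[0]-f0[0],"kg",-(f1[0]-f0[0])[2]/9.81,"w",read_gripper_width(),read_time())
def setdown(x,y):
    from cell import bot,let_go,read_time,read_force,read_eef_pos
    bot.line_to([x,y,ZG+.012],rate=0.12); bot.hold(.15)
    h=bot.line_to([x,y,ZG-.002],rate=0.02,f_stop=3); print("down",h,read_eef_pos().round(4),read_force().round(2))
    let_go(); bot.line_to([x,y,0.16],rate=.15); print(read_time())
def snap(tag):
    from cell import cams
    for n in("scene","top"):
        s=cams.snapshot(n); cv2.imwrite(f"pics/{n}_{tag}.png",cv2.resize(s["image"][:,:,::-1],(800,600),interpolation=cv2.INTER_CUBIC))
E
python3 - <<'E'
from h import *
from cell import *
R=Ro.from_rotvec(read_tcp_rot()).as_matrix();print("now",R.round(2).tolist())
for p in((.505,.21),(.493,-.035),(.498,-.228)):
    for a in (30,-150,90,-90,0,180):
        q=kin.inverse_kinematics([*p,ZG],att(a)); print(p,a,None if q is None else np.round(q,2))
E
```

```text
now [[-0.0, 0.4, -0.92], [0.0, -0.92, -0.4], [-1.0, -0.0, -0.0]]
(0.505, 0.21) 30 [ 0.3   0.13  2.03  0.    0.98 -0.23]
(0.505, 0.21) -150 None
(0.505, 0.21) 90 [ 0.3   0.13  2.03 -0.    0.98 -1.27]
(0.505, 0.21) -90 [ 0.3   0.13  2.03 -0.    0.98  1.87]
(0.505, 0.21) 0 [ 0.3   0.13  2.03 -0.    0.98  0.3 ]
(0.505, 0.21) 180 [ 0.3   0.13  2.03 -0.    0.98 -2.85]
(0.493, -0.035) 30 [-0.18  0.02  2.15  0.    0.97 -0.7 ]
(0.493, -0.035) -150 [-0.18  0.02  2.15 -0.    0.97  2.44]
(0.493, -0.035) 90 [-0.18  0.02  2.15  0.    0.97 -1.75]
(0.493, -0.035) -90 [-0.18  0.02  2.15 -0.    0.97  1.39]
(0.493, -0.035) 0 [-0.18  0.02  2.15 -0.    0.97 -0.18]
(0.493, -0.035) 180 None
(0.498, -0.228) 30 [-0.53  0.13  2.03 -0.    0.98 -1.05]
(0.498, -0.228) -150 [-0.53  0.13  2.03 -0.    0.98  2.09]
(0.498, -0.228) 90 [-0.53  0.13  2.03  0.    0.98 -2.1 ]
(0.498, -0.228) -90 [-0.53  0.13  2.03 -0.    0.98  1.04]
(0.498, -0.228) 0 [-0.53  0.13  2.03 -0.    0.98 -0.53]
(0.498, -0.228) 180 [-0.53  0.13  2.03 -0.    0.98  2.61]
```

Run:
```python
from h import *
heft(.505,.210,30); snap("L")
```

```text
above 3.0667 [0.5054 0.2094 0.1601]
empty (array([-0.07,  0.21, -0.21]), array([0.6 , 0.35, 0.35]))
hit False [0.5058 0.2102 0.019 ]
w 0.05580474422363494 [-1.39 -0.71  6.15]
loaded (array([ 0.1 , -0.  , -3.39]), array([0.45, 0.46, 0.37])) dF [ 0.17 -0.21 -3.18] kg 0.3241590214067278 w 0.05616580957798403 8.075
```

View pics/scene_L.png

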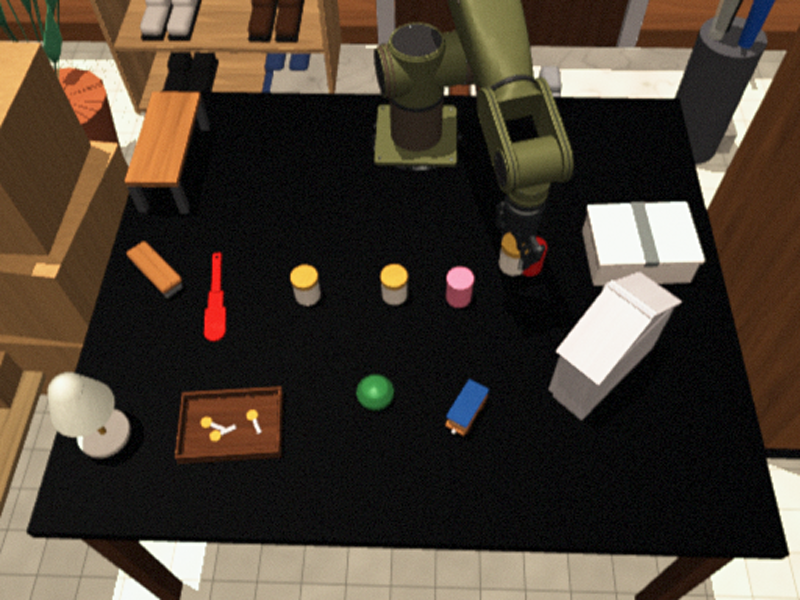

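The left tin (515,255 in the scene view) is held upright and clear of the bench, at about 0.32 kg, so it's light. I'll set it down and heft the middle one.

Run:
```python
from h import *
setdown(.505,.210); heft(.493,-.035,0); snap("M")
```

```text
down True [0.5049 0.2099 0.0193] [-0.92 -0.49  5.12]
11.6167
above 12.5833 [ 0.493  -0.0344  0.1596]
empty (array([ 0.15, -0.09, -0.1 ]), array([0.44, 0.46, 0.45]))
hit False [ 0.4938 -0.0351  0.0189]
w 0.05517135892450162 [-4.84  0.22  5.94]
loaded (array([-0.02, -0.24, -6.04]), array([0.49, 0.35, 0.59])) dF [-0.17 -0.15 -5.94] kg 0.6055045871559633 w 0.055062549850957404 17.5917
```

View pics/scene_M.png

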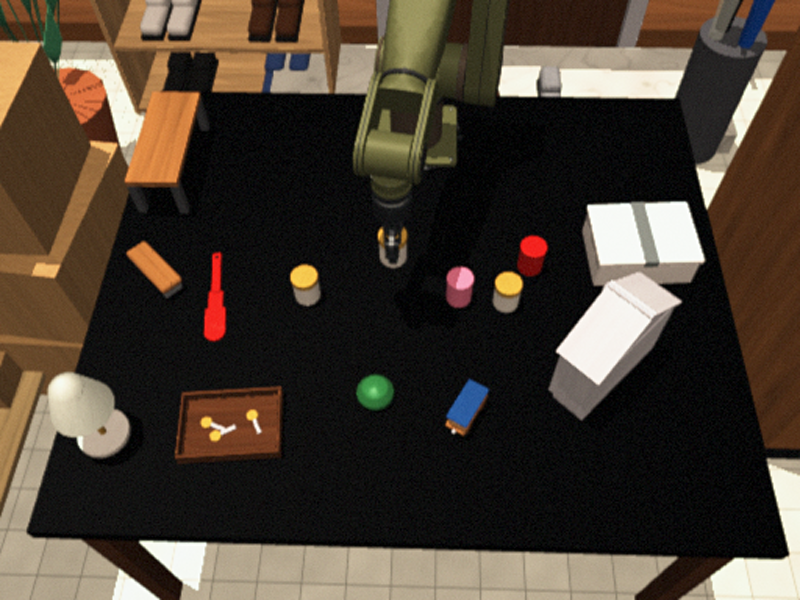

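The left tin is standing where it was (508,292), and the middle one (392,245) is held upright at about 0.61 kg. I still have to heft the right one.

Run:
```python
from h import *
setdown(.493,-.035); heft(.498,-.228,0); snap("R")
```

```text
down True [ 0.4928 -0.035   0.019 ] [-1.4  -0.02  6.18]
21.1583
above 21.95 [ 0.4976 -0.2272  0.1591]
empty (array([-0.05, -0.02, -0.19]), array([0.4 , 0.35, 0.22]))
hit False [ 0.4988 -0.2284  0.019 ]
w 0.056121550753808605 [-1.56  0.51  4.72]
loaded (array([-0.13,  0.26, -2.36]), array([0.22, 0.6 , 0.42])) dF [-0.08  0.28 -2.17] kg 0.22120285423037714 w 0.05596584659868012 26.95
```

View pics/scene_R.png

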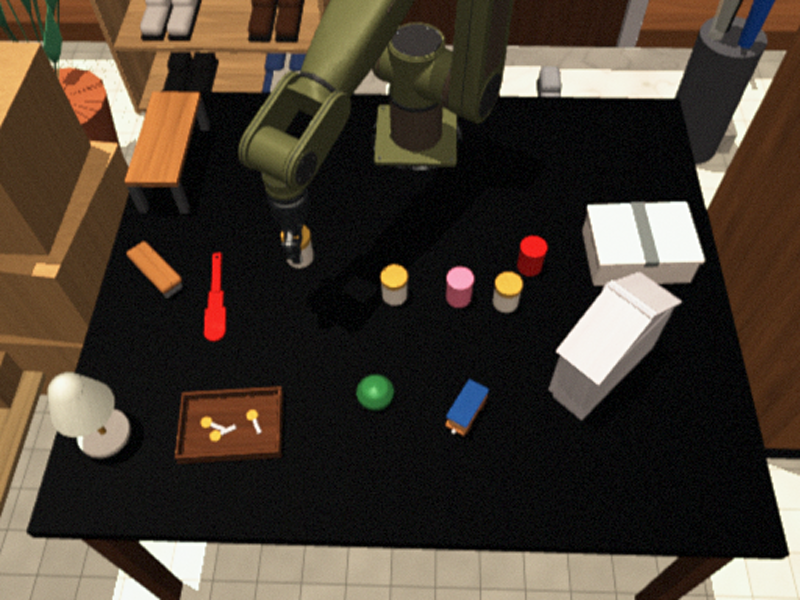

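The middle tin is standing at (394,285). The right one (300,248) is held upright at about 0.22 kg. That makes the middle tin the full one, so I'll set the right one down and pick the middle one up again.

Run:
```python
from h import *
from cell import *
setdown(.498,-.228); heft(.493,-.035,0)
bot.line_to([.493,-.035,.20],rate=.1); bot.hold(1.0)
print(read_eef_pos(),read_gripper_width(),fz(),np.abs(read_joint_velocities()).max(),read_time())
s=cams.snapshot("top")
for b in blobs(s,(18,120,100),(32,255,255)): print(*b)
snap("F")
```

```text
down True [ 0.4979 -0.2279  0.0193] [-1.13 -0.03  4.51]
30.4833
above 31.275 [ 0.493  -0.0355  0.1596]
empty (array([-0.28,  0.06,  0.38]), array([0.39, 0.29, 0.66]))
hit False [ 0.4938 -0.0351  0.0189]
w 0.055370668816871735 [-3.05 -0.87  7.16]
loaded (array([ 0.21, -0.13, -5.94]), array([0.4 , 0.41, 0.4 ])) dF [ 0.49 -0.19 -6.32] kg 0.6442405708460754 w 0.05517526446969943 36.2833
[ 0.49300438 -0.03500586  0.20003477] 0.055146729835112804 (array([-0.1 , -0.05, -6.19]), array([0.73, 0.34, 0.56])) 0.0013580961369088584 38.25
[196.6 201.1] 217 [0.5051 0.2116 0.075 ]
[308.7 203.3] 218 [ 0.4973 -0.2248  0.075 ]
```

View pics/scene_F.png

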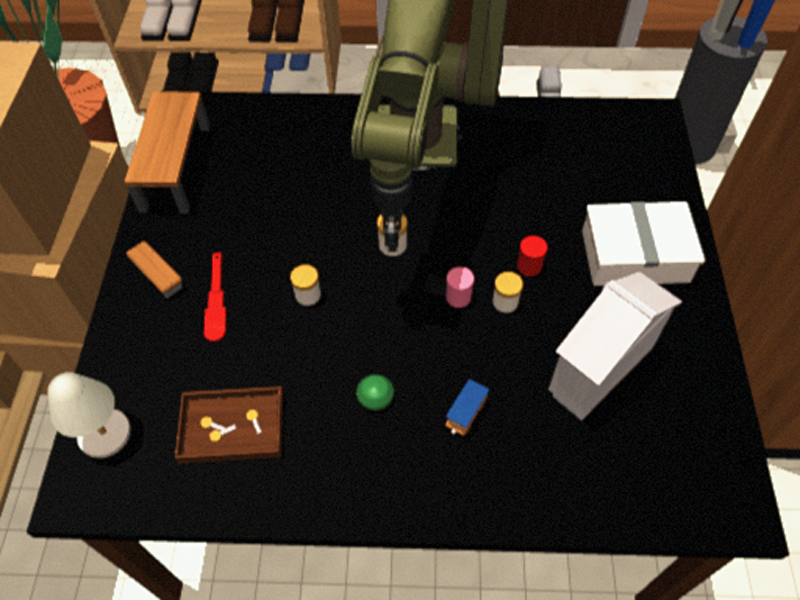

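View pics/top_F.png

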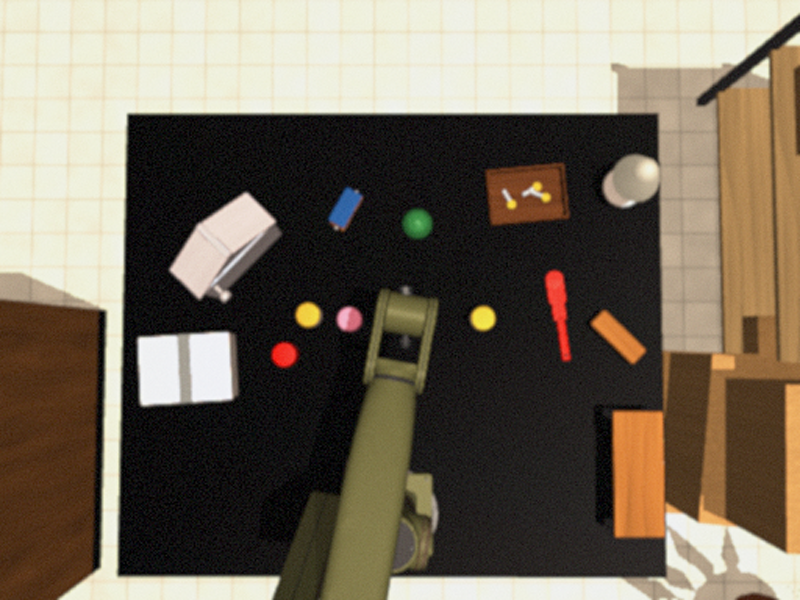

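The middle tin (392,235) is held upright with its underside about 18 cm up. The left (508,292) and right (305,285) tins are standing, and nothing else has moved. Handing in.

```bash
python3 -c "
from cell import *
order.job_done()
print(read_time(),read_eef_pos(),read_gripper_width())"
```

```text
the job is handed in; nothing more can be done
the job is handed in; nothing more can be done
```

The middle tin is the full one. The arm is holding it still and upright in the gripper, with its underside about 18 cm above the bench (worked out from how far it was lifted).

| Tin, in the order lifted | Measured weight |
|---|---|
| Left | about 0.32 kg |
| Middle | about 0.61 kg (0.64 kg on the second lift) |
| Right | about 0.22 kg |

I set each tin back down in its own place, then picked the middle one up again. The job took about 38 s.

In the last pictures, the left and right tins stand upright within 1 mm of where they started. Everything else looks unmoved, and the cabinet looks closed. The held tin was steady, with the grip at 55 mm and a load of about 6.2 N. No check failed. The readings I asked for after handing in were not available, because the interface had closed.

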